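Walk a cast bearing block round to face the fence

ROBOT

A 6-joint arm with a two-finger parallel gripper is mounted at the origin on the work surface. World frame = base frame: x ahead of the robot, y to its left, z up, the work surface at z = 0. Lengths are in m, angles in rad, forces in N, time in s.
With the tool pointing down it reaches from about 0.375 to 0.9 m from the base axis. Payload 3.1 kg.
Tool frame: the origin (TCP) lies between the finger pads; the fingertips stand 14 mm ahead of it and the grasp point (between the pads) lies 5 mm behind it (robot.finger_overhang is the distance from the TCP to the fingertips, in m); z points along the fingers, y is the line along which they close (so a half turn about z gives the same grasp; the last joint's range is limited). The gripper opens to 87 mm and grips with 3 to 60 N. Pads are 19 mm wide; open, the fingers measure 117 mm over their backs; the gripper's body (75 mm by 190 mm) begins 51 mm behind the grasp point.
Start: joints at [1.091, 0.527, 1.433, -0, 1.181, -0.178], TCP at [0.185, 0.597, 0.237] pointing down, gripper open.
Joint ranges: [-3.08, 3.08], [-0.75, 2.2], [0.22, 2.44], [-1.43, 4.57], [0, 2.65], [-2.85, 2.85]. Speed limits (rad/s): [2.79, 2.79, 3.14, 3.14, 3.14, 3.14].

INTERFACE

Orientations are given as a unit quaternion [x, y, z, w].
In Python, from rig import monitor, cams, workorder, robot gives the robot as it stands.
- The arm moves only by the tool send_rows, never from a script. Its argument "moves" is one flat list of numbers, 7 for each row, row after row: the opening, from 0 (shut) to 1 (fully open), then the shift along the world's x, y, z in cm, then the turn, a rotation vector about the world's x, y, z in rad. A call has 1 to 5 rows; each row is the pose to reach, as a shift and turn from the pose commanded when the call began; what a row does not reach only later rows make up. A row lasts 1/12 s, in which the tool goes at most 41.7 mm and 7.16 degrees, less where a joint would pass 70% of its speed; a pose out of reach is approached as far as the arm can. A call with a gripper value outside its range is refused whole. The fingers move at their own pace and stop on an object; "grip_force" is the grip in N (left out, the last holds). Time passes only in rows, so rows that repeat a pose let the fingers close. It gives the time, the measured TCP pose, the force, the opening and the grip force at its end, in the units of the state.
- monitor.get_obs(): the state, without advancing time (a new reading comes with each control period).
- cams.camera(name): name is "side" or "top" or "wrist"; returns a dict with "pixels" (480x640x3 uint8, blue, green, red), "range_z" (480x640 float32, m along the optical axis (not along the pixel's ray), 0 where there is no reading), "fovy" (degrees; the focal length in pixels is half the picture's height over the tangent of half this angle, whatever the lens; pixels are square), "cx", "cy" (the principal point, pixels), "rvec" (rotation vector, rad) and "tvec" (3), from world to camera coordinates, as OpenCV has them; the wrist camera has in their place "hand_eye" (4x4, takes a point from camera to tool coordinates, whose origin is the TCP and whose axes are the flange's). Camera axes: x right, y down, z forward; pixel columns grow to the right and rows downward; lengths in m; the calibration is good to about 2 mm. A picture is of the moment at which its call begins: read the wrist's pose just before it.
- workorder.hand_in(): hands the job in; it is judged then, once.
The state is a dict: "time": time; "q": joint angles; "joint_velocities": joint speeds; "joint_torque": joint torques, N m; "position": TCP position; "tool_rot": TCP orientation; "ft_force": force on the tool from outside, world axes, zero at the start; "moment": the same for the moment, N m; "grip_width": finger opening in m; "grip_force": force on a finger pad.
Only numpy, scipy, OpenCV 4.12 (cv2) and the standard library are available. Lean on these libraries where they do the work, as an engineer would, in place of code of your own. Each camera call takes 0.05 s, during which the arm holds its last target. There are 200 camera calls.

TASK

Walk the heavy red cast block round on the bench, with pushes of the fingertips on its corners, until one of its two long bright faces looks at the steel fence, then push it up so that this face lies flat against the fence with the whole block between the two yellow marks. Have it nearly square before it first touches the fence, only push it (never lift or tip it), and leave the other loose things where they are.

Things in the scene. Friction and masses are not known exactly. Their poses are not given: they have to be found in the camera images.
- block: Loose dark red cast block, 90 mm (own x) by 120 mm (own y), 55 mm high, 0.84 to 1.56 kg (cored aluminium), friction on the bench 0.48 to 0.72. Its two long sides (x = -45 and +45 mm) are machined bright; either may end at the fence. Dark bore and four holes painted on top. Origin: centre of the underside, z up. Starts 125 to 140 mm (its middle) in front of the fence, its long side turned 30 to 90 degrees either way from it.
- fence: Fixed steel fence, its place and angle differ each time: upright bar 340 mm long, 40 high, 12 thick, 10 mm high foot behind it. Origin: on the bench under the middle of its working face. x is level, square to that face, pointing into the fence: the face is the plane x = 0, the block stands at negative x. y runs along it. Two yellow marks on it, inner edges at y = -78 and +78 mm.
- jack: Small grey-blue screw jack standing loose on the bench, 48 mm diameter at the foot, 73 mm high. Origin: centre of its underside. Bystander: leave it.
- bearing: Steel ring bearing lying loose, 62 mm outside, 30 mm bore, 18 mm high. Origin: centre of its underside. Bystander: leave it.
- spanner: Spanner lying loose, 200 mm long along its x axis. Origin: underside, near the middle. Bystander: leave it.
- hammer: Hammer lying loose, 260 mm long along its x axis. Origin: underside, near the middle. Bystander: leave it.
- can: Orange can standing loose near the left end of the fence, 66 mm diameter, 170 mm high. Origin: centre of its underside. Bystander: leave it.
- bush: Brass bush standing loose near the right end of the fence, 38 mm diameter, 50 mm high. Origin: centre of its underside. Bystander: leave it.
There are look-alikes about, which are no part of the job. Leave any green look-alike of the block alone.

How it is judged:
At the end, for the whole second after the job is handed in: One long bright face of the block lies flat against the fence (within 2 degrees of parallel, gap at the middle under 3.5 mm), the whole block between the yellow marks (its middle within 19 mm of the middle between them), standing flat on the bench and at rest (x of block in the frame of fence between -0.0485 and -0.04 m and y of block in the frame of fence between -0.019 and 0.019 m and angle between the x axis of block and the x axis of fence, either way round below 0.035 rad and height (world z) of block below 0.005 m and angle between block's own z axis and vertical below 0.05 rad and linear speed of block below 0.01 m/s); the robot touches nothing.
It fails at once if the block is lifted or tipped (height (world z) of block above 0.012 m or angle between block's own z axis and vertical above 0.15 rad).
It fails at once if the block touches the fence while more than 20 degrees from square (contact force between block and fence above 1 N and angle between the x axis of block and the x axis of fence, either way round above 0.35 rad).
It fails at once if another loose thing is moved more than 20 mm (distance of any of jack, bearing, spanner, hammer, can, bush from where it was at the start of the episode above 0.02 m).
It also fails if it takes over 61 s, if anything falls off the work surface, if the arm or the gripper's body presses on something with over 40 N, if the wrist force passes 120 N, or if a joint passes its speed limit or range.

## Working session

There is one attempt and no reset: what is moved stays moved. The work goes in short steps, Python scripts to look and compute and a tool call to move; the robot and the scene stay as the last step left them, time stands still between calls to the robot, and variables do not carry over. Pictures are saved under pics/ and viewed, at most 10 in all, crops included, and the job is handed in when it is done.

Besides the shell and the picture viewer there is one more tool, called as a command line: name --argument value ..., lists and objects as JSON in quotes. send_rows: Moves the arm, as the interface text tells. Its arguments: {"type":"object","properties":{"moves":{"type":"array","items":{"type":"number"}},"grip_force":{"type":"number"}},"required":["moves"]}

```bash
ls; mkdir -p pics; python3 - <<'E'
from rig import monitor,cams,robot
import cv2,numpy as np
for n in ["top","side"]:
    c=cams.camera(n); cv2.imwrite(f"pics/{n}0.png",c["pixels"]); np.savez(f"{n}0.npz",**c)
    print(n,c["fovy"],c["cx"],c["cy"],c["rvec"],c["tvec"])
o=monitor.get_obs();print(o)
E
```

```text
pics
top 51.77488642035106 319.2338473844438 237.72497407868067 [ 2.15762308 -2.17941085  0.10900135] [0.01851223 0.53703344 1.10475484]
side 56.50124780426698 316.22048234387887 236.59971135346822 [ 2.04467672 -0.40896123  0.25491263] [-0.49640612  0.14119401  0.76433688]
{'time': 0.1, 'q': array([ 1.09147950e+00,  5.28410478e-01,  1.43380452e+00, -1.00521682e-05,
        1.18140107e+00, -1.78480631e-01]), 'joint_velocities': array([ 6.39760888e-04, -2.15817527e-03, -4.76716378e-03,  8.96073971e-04,
       -7.23614771e-04,  8.42480365e-05]), 'joint_torque': array([-3.90274672e-04, -4.40990710e+01, -1.77149749e+01,  6.34283060e-02,
        5.33796579e-02, -3.39147607e-05]), 'position': array([0.18485718, 0.59635514, 0.23563691]), 'tool_rot': array([ 1.49849556e-01,  9.88708292e-01, -9.58979658e-04, -3.22383688e-04]), 'ft_force': array([0.20840162, 0.16472034, 0.53031191]), 'moment': array([ 0.00748846,  0.00162172, -0.02212949]), 'grip_force': 0.0, 'grip_width': 0.08681105205176194}
```

View pics/top0.png

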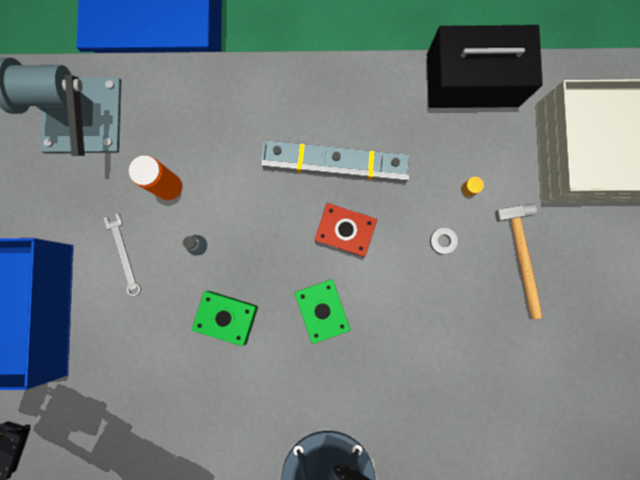

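View pics/side0.png

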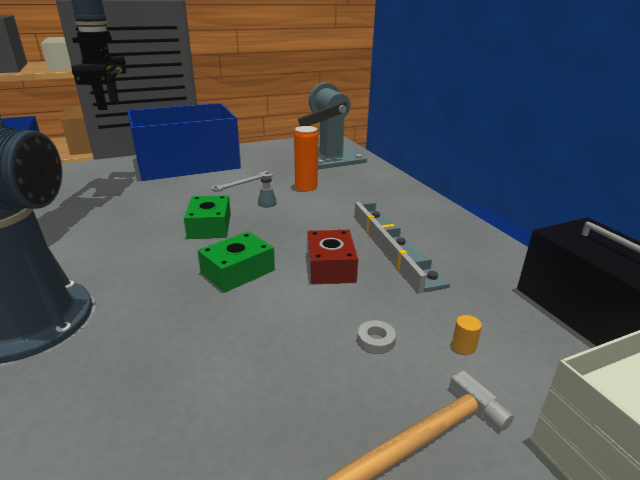

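The top picture shows a red block at about (346,230) and two green look-alikes at (224,318) and (322,311). The fence face runs (263,165) to (408,180). The red block is the one that fits the description, so I'll confirm it in a crop and measure it.

```bash
cat > h.py <<'E'
import numpy as np,cv2
def geo(c):
    f=240/np.tan(np.radians(c["fovy"])/2); R=cv2.Rodrigues(np.asarray(c["rvec"],float))[0]; return f,R,np.asarray(c["tvec"],float)
def cloud(c):
    f,R,t=geo(c); v,u=np.mgrid[:480,:640]; z=c["range_z"]
    p=np.stack([(u-c["cx"])/f*z,(v-c["cy"])/f*z,z],-1)
    return (p-t)@R, z>0
def ray(c,u,v,h):   # pixel to world at height h
    f,R,t=geo(c); d=R.T@np.array([(u-float(c["cx"]))/f,(v-float(c["cy"]))/f,1]); o=-R.T@t
    return o+d*(h-o[2])/d[2]
def block(c):
    P,ok=cloud(c); b,g,r=[c["pixels"][...,i].astype(int) for i in range(3)]
    hs=cv2.cvtColor(c["pixels"],cv2.COLOR_BGR2HSV)
    m=ok&(r>90)&(r>2.2*g)&(r>2*b)&(P[...,2]>.045)&(P[...,2]<.065)&(abs(hs[...,0].astype(int))<9)
    n,l,s,_=cv2.connectedComponentsWithStats(m.astype(np.uint8)); k=1+np.argmax(s[1:,4]); m=l==k
    (cnt,)=cv2.findContours(m.astype(np.uint8),0,1)[0][:1]
    q=np.array([ray(c,u,v,.055)[:2] for u,v in cnt[:,0]])
    (x,y),(w,h),a=cv2.minAreaRect((q*1000).astype(np.float32))
    if w<h: a-=90   # a = direction of long side
    return np.array([x,y])/1000,(a+90)%180-90,(max(w,h),min(w,h)),P[m][:,2].mean()
E
python3 - <<'E'
from h import *
c=dict(np.load("top0.npz")); s=dict(np.load("side0.npz"))
print(block(c))
try: print("side",block(s))
except Exception as e: print(e)
P,ok=cloud(c)
for u,v in [(346,215),(335,155),(300,172),(157,170),(144,170),(195,244),(444,240),(474,186),(125,260),(518,215),(335,169),(335,173)]: print(u,v,P[v,u].round(4),c["pixels"][v,u])
# fence top: points z .035-.045 near
m=ok&(P[...,2]>.034)&(P[...,2]<.046)&(P[...,0]>.5)&(P[...,0]<.9)&(abs(P[...,1])<.3)
v,u=np.nonzero(m); k=(u>255)&(u<415)&(v<190); 
q=P[v[k],u[k]]; print(k.sum(), cv2.minAreaRect((q[:,:2]*1000).astype(np.float32)), q[:,2].mean())
big=cv2.resize(c["pixels"][130:270,250:420],None,fx=4.6,fy=4,interpolation=cv2.INTER_CUBIC)
big=cv2.resize(c["pixels"][130:270,250:420],(728,600),interpolation=cv2.INTER_CUBIC)
cv2.imwrite("pics/crop.png",big)
E
```

```text
(array([ 0.55280933, -0.04549622]), 71.12625885009766, (116.51416015625, 87.72109985351562), np.float64(0.055860308825156406))
side (array([ 0.55037451, -0.04707779]), 71.48822021484375, (118.69432067871094, 87.6983642578125), np.float64(0.05481258673733721))
346 215 [ 0.5849 -0.0474  0.0556] [ 50  76 200]
335 155 [ 0.7326 -0.0258  0.0197] [85 88 88]
300 172 [0.6968 0.0572 0.0031] [ 28  86 123]
157 170 [0.6637 0.3402 0.1716] [238 240 240]
144 170 [0.6636 0.366  0.1733] [233 237 241]
195 244 [0.5215 0.286  0.0724] [63 65 63]
444 240 [ 0.5315 -0.2786  0.0017] [150 153 151]
474 186 [ 0.6491 -0.3388  0.05  ] [ 55 213 247]
125 260 [0.4919 0.4647 0.0066] [199 200 201]
518 215 [ 0.5858 -0.4462  0.0224] [199 199 198]
335 169 [ 0.6937 -0.0246  0.0419] [212 214 216]
335 173 [ 0.6871 -0.0249  0.03  ] [81 81 82]
902 ((714.4434814453125, -24.817916870117188), (342.1164245605469, 55.66345977783203), 83.72480010986328) 0.04027895478572892
```

View pics/crop.png

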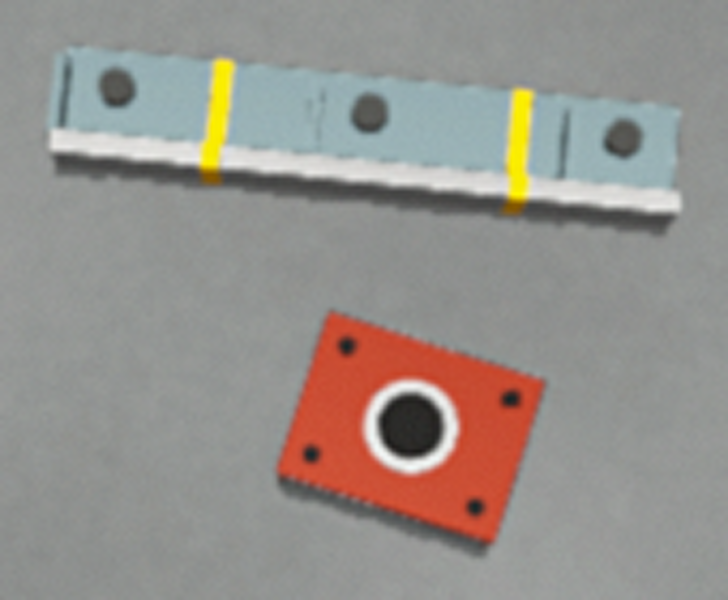

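The crop shows the red block with a dark bore at crop (410,425). Its corners are (332,312), (545,380), (490,545) and (280,475). It is the only red one, it is 118x88 mm, and it stands about 137 mm from the fence, so it fits. Its long side is about 12° off parallel. Next I'll fit the fence frame precisely.

```bash
cat >> h.py <<'E'
def fence(c):
    P,ok=cloud(c); hs=cv2.cvtColor(c["pixels"],cv2.COLOR_BGR2HSV).astype(int)
    q0=P[...,:2]-np.array([.7,-.025])
    a=np.radians(-6.3); X=q0@[np.cos(a),np.sin(a)]; Y=q0@[-np.sin(a),np.cos(a)]
    near=ok&(abs(X)<.05)&(abs(Y)<.2)
    top=near&(P[...,2]>.037)&(P[...,2]<.045)&(abs(Y)<.16)
    ye=near&(hs[...,0]>20)&(hs[...,0]<36)&(hs[...,1]>120)&(P[...,2]>.03)
    q=P[top][:,:2]; vx,vy,x0,y0=cv2.fitLine((q*1000).astype(np.float32),cv2.DIST_HUBER,0,.01,.01).ravel()
    th=np.arctan2(vy,vx)%np.pi; n=np.array([np.sin(th),-np.cos(th)]); u=np.array([np.cos(th),np.sin(th)])
    d=q@n; yy=P[ye][:,:2]@u; L,Rr=yy[yy>yy.mean()],yy[yy<yy.mean()]
    return dict(th=np.degrees(th),strip=np.percentile(d,[2,50,98]),ends=((q@u).min(),(q@u).max()),marks=(L.min(),L.max(),Rr.min(),Rr.max()),mid=(np.median(L)+np.median(Rr))/2,n=top.sum(),ny=ye.sum())
E
python3 - <<'E'
from h import *
for k in ["top0","side0"]:
    c=dict(np.load(k+".npz")); f=fence(c); print(k,f)
    b=block(c); th=np.radians(f["th"]); n=[np.sin(th),-np.cos(th)];u=[np.cos(th),np.sin(th)]
    print("block n,u",b[0]@n,b[0]@u, b[1]-f["th"])
E
```

```text
top0 {'th': np.float32(83.66719), 'strip': array([0.68543974, 0.69148162, 0.69802652]), 'ends': (np.float64(-0.1074599091586119), np.float64(0.21214014729479028)), 'marks': (np.float64(0.1308489200189387), np.float64(0.1401124343608357), np.float64(-0.03415722282652781), np.float64(-0.025650686107513407)), 'mid': np.float64(0.0529074543432861), 'n': np.int64(726), 'ny': np.int64(58)}
block n,u 0.5544544620273217 0.015758214335235603 -12.540932
side0 {'th': np.float32(83.67852), 'strip': array([0.68326285, 0.68888814, 0.69571748]), 'ends': (np.float64(-0.10764460643823376), np.float64(0.21155526721626494)), 'marks': (np.float64(0.08223915960477453), np.float64(0.14558610724253662), np.float64(-0.03478011488367638), np.float64(-0.02129218678000603)), 'mid': np.float64(0.05263837747392651), 'n': np.int64(476), 'ny': np.int64(45)}
block n,u 0.5522116780994523 0.013808516567223705 -12.1903
```

send_rows --moves '[0.6, 16, -12, 0, 0, 0, -0.46, 0.6, 16, -12, 0, 0, 0, -0.46, 0.6, 16, -12, 0, 0, 0, -0.46, 0.6, 16, -12, 0, 0, 0, -0.46, 0.6, 16, -12, 0, 0, 0, -0.46]'

```text
time: 0.52
position: [0.3469, 0.475, 0.2362]
tool_rot: [0.373, 0.928, -0.0, 0.0]
ft_force: [0.2, 0.4, 0.6]
grip_width: 0.0614
grip_force: 0.0
```

send_rows --moves '[0.6, 13, -14, 0, 0, 0, -0.46, 0.6, 13, -14, 0, 0, 0, -0.46, 0.6, 13, -14, 0, 0, 0, -0.46, 0.6, 13, -14, 0, 0, 0, -0.46, 0.6, 13, -14, 0, 0, 0, -0.46]'

```text
time: 0.93
position: [0.4778, 0.3337, 0.2362]
tool_rot: [0.576, 0.818, -0.0, 0.001]
ft_force: [1.0, -0.1, -0.4]
grip_width: 0.0521
grip_force: 0.0
```

send_rows --moves '[0.6, 7, -18, 0, 0, 0, -0.457, 0.6, 7, -18, 0, 0, 0, -0.457, 0.6, 7, -18, 0, 0, 0, -0.457, 0.6, 7, -18, 0, 0, 0, -0.457, 0.6, 7, -18, 0, 0, 0, -0.457]'

```text
time: 1.35
position: [0.5463, 0.1533, 0.2362]
tool_rot: [0.746, 0.666, -0.0, 0.001]
ft_force: [-0.5, 0.5, 0.1]
grip_width: 0.0522
grip_force: 0.0
```

send_rows --moves '[0.6, 0, -20, 0, 0, 0, 0, 0.6, 0, -20, 0, 0, 0, 0, 0.6, 0, -20, 0, 0, 0, 0, 0.6, 0, -20, 0, 0, 0, 0, 0.6, 0, -20, 0, 0, 0, 0]'

```text
time: 1.77
position: [0.5447, -0.0459, 0.2363]
tool_rot: [0.744, 0.668, -0.0, -0.0]
ft_force: [0.1, 0.9, 0.8]
grip_width: 0.0518
grip_force: 0.0
```

send_rows --moves '[0.6, 0, -12, 0, 0, 0, 0, 0.6, 0, -12, 0, 0, 0, 0, 0.6, 0, -12, 0, 0, 0, 0, 0.6, 0, -12, 0, 0, 0, 0, 0.6, 0, -12, 0, 0, 0, 0]'

```text
time: 2.18
position: [0.5448, -0.1652, 0.236]
tool_rot: [0.745, 0.667, -0.0, -0.0]
ft_force: [-0.6, 0.2, -0.0]
grip_width: 0.0525
grip_force: 0.0
```

send_rows --moves '[0.6, -0.6, 0, -16, 0, 0, 0, 0.6, -0.6, 0, -16, 0, 0, 0, 0.6, -0.6, 0, -16, 0, 0, 0, 0.6, -0.6, 0, -16, 0, 0, 0, 0.6, -0.6, 0, -16, 0, 0, 0]'

```text
time: 2.6
position: [0.5337, -0.1587, 0.0697]
tool_rot: [0.743, 0.669, -0.003, -0.008]
ft_force: [-0.8, 1.0, -0.3]
grip_width: 0.0521
grip_force: 0.0
```

send_rows --moves '[0.6, 0, 0, -2, 0, 0, 0, 0.6, 0, 0, -4, 0, 0, 0, 0.6, 0, 0, -5, 0, 0, 0, 0.6, 0, 0, -5, 0, 0, 0]'

```text
time: 2.93
position: [0.5386, -0.1618, 0.0261]
tool_rot: [0.744, 0.669, -0.0, -0.001]
ft_force: [-0.1, 0.1, -0.1]
grip_width: 0.0524
grip_force: 0.0
```

send_rows --moves '[0.6, 0.2, 1.6, 0, 0, 0, 0, 0.6, 0.35, 3.1, 0, 0, 0, 0, 0.6, 0.4, 3.7, 0, 0, 0, 0, 0.6, 0.45, 4.3, 0, 0, 0, 0, 0.6, 0.54, 4.9, 0, 0, 0, 0]'

```text
time: 3.35
position: [0.5473, -0.1158, 0.0284]
tool_rot: [0.744, 0.668, 0.001, 0.004]
ft_force: [1.6, -5.8, -1.3]
grip_width: 0.0522
grip_force: 3.0
```

send_rows --moves '[0.6, 0.06, 0.55, 0, 0, 0, 0, 0.6, 0.12, 1.1, 0, 0, 0, 0, 0.6, 0.18, 1.6, 0, 0, 0, 0, 0.6, 0.22, 2.0, 0, 0, 0, 0, 0.6, 0.22, 2.0, 0, 0, 0, 0]'

```text
time: 3.77
position: [0.5499, -0.0956, 0.0283]
tool_rot: [0.744, 0.668, 0.002, 0.004]
ft_force: [1.4, -2.0, 0.3]
grip_width: 0.0524
grip_force: 1.4
```

```bash
cat > look.py <<'E'
from h import *
from rig import cams,monitor
import sys
th=np.radians(83.67); n=np.array([np.sin(th),-np.cos(th)]);u=np.array([np.cos(th),np.sin(th)])
def rep():
    for k in ["top","side"]:
        c=cams.camera(k)
        try: b=block(c)
        except Exception as e: print(k,e); continue
        print(k,"block rel n,u mm:",np.round([(b[0]@n-(.6854 if k=="top" else .6833))*1e3,(b[0]@u-.0528)*1e3],1),"ang",round(float(b[1]-83.67),2),np.round(b[2],1))
        if len(sys.argv)>1: cv2.imwrite(f"pics/{k}{sys.argv[1]}.png",c["pixels"])
    o=monitor.get_obs(); p=o["position"][:2]; print("tcp n,u",p@n,p@u,o["position"][2],o["ft_force"],o["time"])
rep()
E
python3 look.py a
```

```text
top block rel n,u mm: [-96.7   0.2] ang -17.67 [69.3 18.4]
side block rel n,u mm: [-119.3  -66.7] ang -96.4 [39.8 18.6]
tcp n,u 0.5562900843846557 -0.034344189873114314 0.027986939135988483 [ 2.35682529 -3.07612222  1.54374953] 3.8667
```

send_rows --moves '[0.6, 0.05, 0.5, 0, 0, 0, 0, 0.6, 0.11, 1.0, 0, 0, 0, 0, 0.6, 0.17, 1.5, 0, 0, 0, 0, 0.6, 0.17, 1.5, 0, 0, 0, 0]'

```text
time: 4.2
position: [0.5504, -0.0804, 0.0278]
tool_rot: [0.744, 0.668, 0.001, 0.002]
ft_force: [2.6, -5.8, 2.4]
grip_width: 0.0519
grip_force: 2.3
```

send_rows --moves '[0.6, -0.22, -2, 0, 0, 0, 0, 0.6, -0.44, -4, 0, 0, 0, 0, 0.6, -0.44, -4, 4, 0, 0, 0, 0.6, -0.44, -4, 8, 0, 0, 0, 0.6, -0.44, -4, 12, 0, 0, 0]'

```text
time: 4.62
position: [0.5417, -0.1183, 0.1463]
tool_rot: [0.744, 0.668, -0.001, -0.004]
ft_force: [0.6, -0.7, 0.2]
grip_width: 0.052
grip_force: 0.0
```

send_rows --moves '[0.6, -13, -8, 2, 0, 0, 0.4, 0.6, -13, -8, 2, 0, 0, 0.4, 0.6, -13, -8, 2, 0, 0, 0.4, 0.6, -13, -8, 2, 0, 0, 0.4, 0.6, -13, -8, 2, 0, 0, 0.4]'

```text
time: 5.03
position: [0.4082, -0.1993, 0.167]
tool_rot: [0.597, 0.802, -0.0, -0.003]
ft_force: [-0.1, 0.7, -0.9]
grip_width: 0.0521
grip_force: 0.0
```

```bash
python3 look.py b
```

```text
top block rel n,u mm: [-142.2   -1.3] ang 0.17 [116.6  87.4]
side block rel n,u mm: [-141.8   -4.2] ang -0.28 [122.3  88.2]
tcp n,u 0.43198372539584534 -0.1521488400963169 0.1668328861821653 [0.67642825 0.87649702 0.05345   ] 5.1333
```

View pics/topb.png

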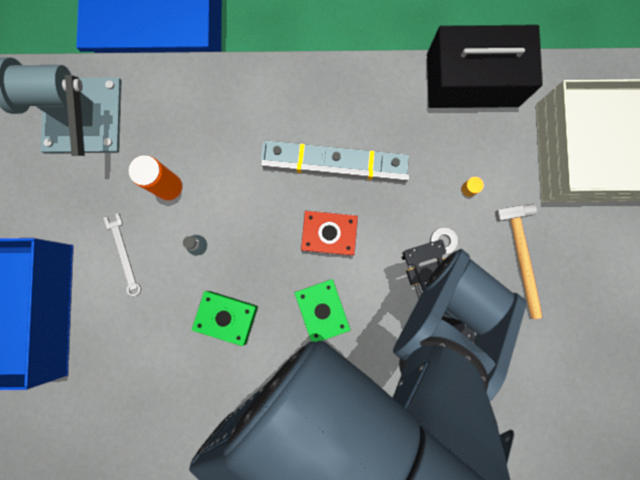

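send_rows --moves '[0.85, 3, 10, 0, 0, 0, 0.585, 0.85, 3, 10, 0, 0, 0, 0.585, 0.85, 3, 10, 0, 0, 0, 0.585, 0.85, 3, 10, 0, 0, 0, 0.585, 0.85, 3, 10, 0, 0, 0, 0.585]'

```text
time: 5.55
position: [0.4447, -0.096, 0.1663]
tool_rot: [0.335, 0.942, 0.0, -0.001]
ft_force: [-0.4, 0.1, -0.6]
grip_width: 0.072
grip_force: 0.0
```

send_rows --moves '[0.85, 3.4, 9.7, 0, 0, 0, 0.585, 0.85, 3.4, 9.7, 0, 0, 0, 0.585, 0.85, 3.4, 9.7, 0, 0, 0, 0.585, 0.85, 3.4, 9.7, 0, 0, 0, 0.585, 0.85, 3.4, 9.7, 0, 0, 0, 0.585]'

```text
time: 5.97
position: [0.4785, 0.0011, 0.1662]
tool_rot: [0.049, 0.999, 0.0, -0.0]
ft_force: [-0.2, 0.2, 0.2]
grip_width: 0.074
grip_force: 0.0
```

send_rows --moves '[0.85, 0, 0, 0, 0, 0, 0, 0.85, 0, 0, 0, 0, 0, 0]'

```text
time: 6.13
position: [0.4782, -0.0007, 0.1663]
tool_rot: [0.054, 0.999, 0.0, -0.0]
ft_force: [-0.3, 0.8, -0.7]
grip_width: 0.0739
grip_force: 0.0
```

send_rows --moves '[0.85, -0.7, 0, -4, 0, 0, 0, 0.85, -0.7, 0, -8, 0, 0, 0, 0.85, -0.7, 0, -12, 0, 0, 0, 0.85, -0.7, 0, -14, 0, 0, 0, 0.85, -0.7, 0, -14, 0, 0, 0]'

```text
time: 6.55
position: [0.4685, -0.0014, 0.0227]
tool_rot: [0.055, 0.998, 0.001, -0.004]
ft_force: [-0.6, 0.7, -0.2]
grip_width: 0.074
grip_force: 0.0
```

```bash
python3 look.py c
```

```text
top block rel n,u mm: [-128.1   -1.2] ang -0.03 [116.7  58.8]
side block rel n,u mm: [-141.4   -3.1] ang 0.29 [119.7  86.7]
tcp n,u 0.46814200363007824 0.05000368635472761 0.026093307852854984 [0.28008546 0.14692975 0.68020864] 6.65
```

View pics/sidec.png

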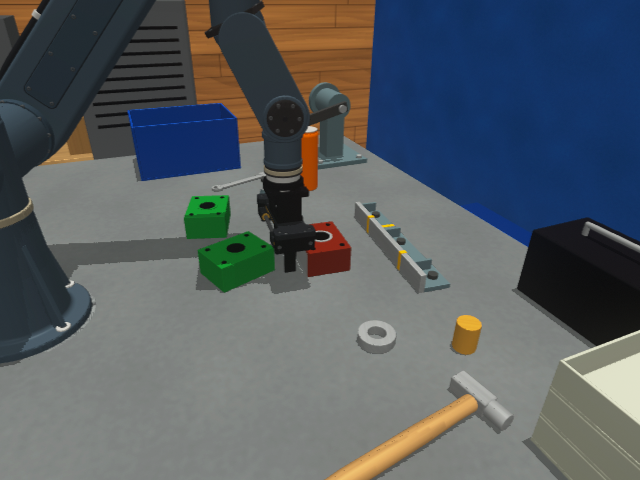

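The side picture shows the fingers at (290,260) behind the red block (325,250) and clear of the green one (237,260). I'll push toward the fence.

send_rows --moves '[0.85, 1.2, -0.13, 0, 0, 0, 0, 0.85, 2.0, -0.22, 0, 0, 0, 0, 0.85, 2.8, -0.31, 0, 0, 0, 0, 0.85, 3.6, -0.4, 0, 0, 0, 0, 0.85, 4.4, -0.49, 0, 0, 0, 0]'

```text
time: 7.07
position: [0.5048, -0.0046, 0.0279]
tool_rot: [0.054, 0.999, 0.002, -0.011]
ft_force: [-16.2, 1.4, 13.2]
grip_width: 0.074
grip_force: 8.5
```

send_rows --moves '[0.85, 0.8, -0.09, 0, 0, 0, 0, 0.85, 1.6, -0.18, 0, 0, 0, 0, 0.85, 2.4, -0.27, 0, 0, 0, 0, 0.85, 3.2, -0.355, 0, 0, 0, 0, 0.85, 4.0, -0.44, 0, 0, 0, 0]'

```text
time: 7.48
position: [0.5477, -0.0094, 0.0279]
tool_rot: [0.054, 0.999, 0.001, -0.008]
ft_force: [-12.9, 0.8, 9.2]
grip_width: 0.074
grip_force: 6.7
```

```bash
python3 look.py d
```

```text
top block rel n,u mm: [-43.2 -33.7] ang -2.52 [48.1  5.2]
side block rel n,u mm: [-78.8  -2.7] ang -0.22 [118.6  85.8]
tcp n,u 0.5504720550423537 0.050509164861051725 0.027974908001918094 [-4.48402951  1.14862246 -0.28937584] 7.5833
```

send_rows --moves '[0.85, 0.7, -0.08, 0, 0, 0, 0, 0.85, 1.4, -0.155, 0, 0, 0, 0, 0.85, 2.0, -0.22, 0, 0, 0, 0, 0.85, 2.5, -0.28, 0, 0, 0, 0, 0.85, 2.9, -0.32, 0, 0, 0, 0]'

```text
time: 8.0
position: [0.5793, -0.0133, 0.0279]
tool_rot: [0.054, 0.999, 0.001, -0.005]
ft_force: [-10.0, 1.5, 5.7]
grip_width: 0.0739
grip_force: 5.2
```

```bash
python3 look.py e
```

```text
top attempt to get argmax of an empty sequence
side block rel n,u mm: [-50.1 -17.3] ang -0.09 [89.8 83.6]
tcp n,u 0.5788249935872519 0.05055040426240882 0.02784916373213299 [-5.78839159  0.99506388  2.3529875 ] 8.1
```

send_rows --moves '[0.85, 0.2, -0.02, 0, 0, 0, 0, 0.85, 0.4, -0.04, 0, 0, 0, 0, 0.85, 0.5, -0.055, 0, 0, 0, 0, 0.85, 0.5, -0.055, 0, 0, 0, 0]'

```text
time: 8.43
position: [0.5828, -0.0137, 0.0279]
tool_rot: [0.054, 0.999, 0.001, -0.006]
ft_force: [-11.0, 0.9, 5.7]
grip_width: 0.0739
grip_force: 5.4
```

send_rows --moves '[0.85, 0.1, -0.01, 0, 0, 0, 0, 0.85, 0.2, -0.02, 0, 0, 0, 0, 0.85, 0.2, -0.02, 0, 0, 0, 0]'

```text
time: 8.68
position: [0.5849, -0.0139, 0.0278]
tool_rot: [0.054, 0.999, 0.001, -0.006]
ft_force: [-10.8, 1.6, 5.8]
grip_width: 0.0739
grip_force: 5.5
```

send_rows --moves '[0.85, 0.1, -0.01, 0, 0, 0, 0, 0.85, 0.2, -0.02, 0, 0, 0, 0, 0.85, 0.2, -0.02, 0, 0, 0, 0]'

```text
time: 8.93
position: [0.5859, -0.0139, 0.0279]
tool_rot: [0.054, 0.999, 0.001, -0.008]
ft_force: [-12.6, 0.2, 8.0]
grip_width: 0.0738
grip_force: 6.5
```

send_rows --moves '[0.85, 0.1, -0.01, 0, 0, 0, 0, 0.85, 0.15, -0.015, 0, 0, 0, 0, 0.85, 0.15, -0.015, 0, 0, 0, 0]'

```text
time: 9.18
position: [0.5858, -0.0139, 0.0279]
tool_rot: [0.054, 0.999, 0.001, -0.009]
ft_force: [-15.8, 1.0, 10.1]
grip_width: 0.074
grip_force: 7.8
```

It has stopped against the fence. I'll press a little to seat it, then back off and look.

send_rows --moves '[0.85, 0.15, -0.015, 0, 0, 0, 0, 0.85, 0.3, -0.03, 0, 0, 0, 0, 0.85, 0.3, -0.03, 0, 0, 0, 0]'

```text
time: 9.43
position: [0.5857, -0.0139, 0.0279]
tool_rot: [0.054, 0.998, 0.001, -0.013]
ft_force: [-20.3, -0.4, 17.0]
grip_width: 0.0737
grip_force: 10.4
```

send_rows --moves '[0.85, -0.5, 0.055, 0, 0, 0, 0, 0.85, -2, 0.22, 0, 0, 0, 0, 0.85, -4, 0.44, 0, 0, 0, 0, 0.85, -4, 0.44, 4, 0, 0, 0, 0.85, -4, 0.44, 8, 0, 0, 0]'

```text
time: 9.85
position: [0.5549, -0.011, 0.1067]
tool_rot: [0.054, 0.999, 0.001, -0.003]
ft_force: [2.2, -0.1, -0.5]
grip_width: 0.0742
grip_force: 0.0
```

send_rows --moves '[0.85, -8, -18, 6, 0, 0, 0, 0.85, -8, -18, 6, 0, 0, 0, 0.85, -8, -18, 6, 0, 0, 0, 0.85, -8, -18, 6, 0, 0, 0, 0.85, -8, -18, 6, 0, 0, 0]'

```text
time: 10.27
position: [0.4775, -0.1937, 0.1695]
tool_rot: [0.054, 0.999, -0.001, 0.002]
ft_force: [0.6, 0.3, 0.6]
grip_width: 0.074
grip_force: 0.0
```

```bash
python3 look.py f; python3 -c "
import cv2
cv2.imwrite('pics/ff.png',cv2.resize(cv2.imread('pics/topf.png')[130:270,240:430],(760,560),interpolation=cv2.INTER_CUBIC))"
```

```text
top block rel n,u mm: [-46.2  -0.7] ang 0.1 [117.   87.1]
side block rel n,u mm: [-46.6 -19.6] ang -88.26 [89.6 88.1]
tcp n,u 0.497263056938403 -0.14388865521186814 0.17062932359611468 [0.15326347 0.14028698 0.57324874] 10.3667
```

View pics/ff.png

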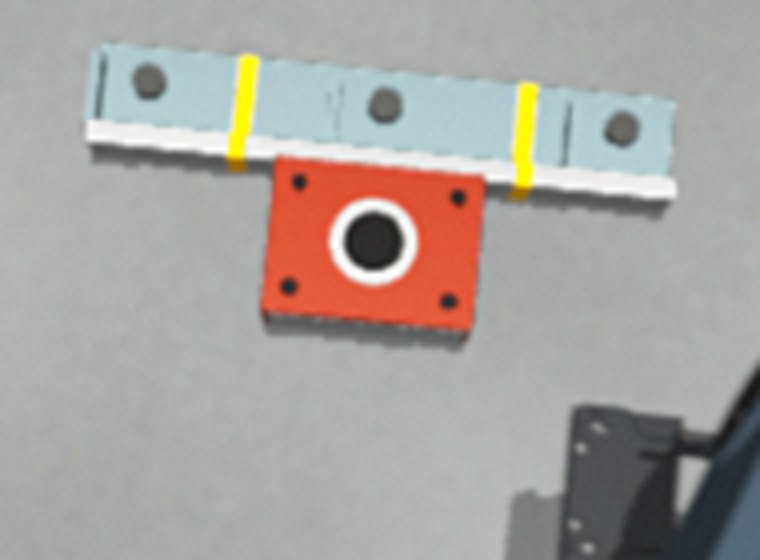

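View pics/sidef.png

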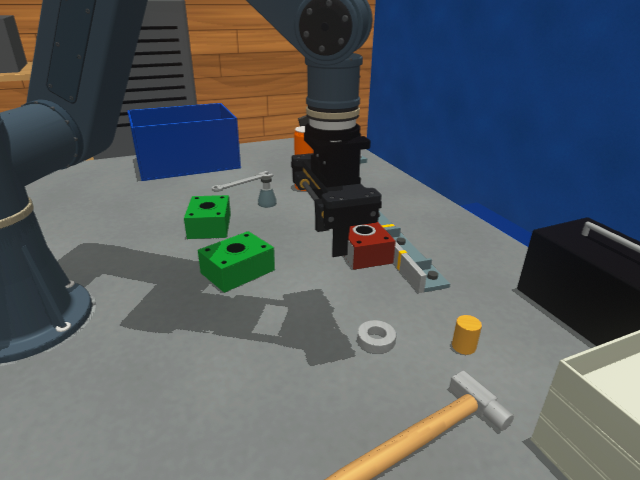

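The crop shows the block's long face (274,157)-(484,177) flat on the fence, between the marks at 237 and 525 and at 0.1°. It is centred to within about 3 mm. The gripper is clear and the other things haven't moved.

```bash
python3 -c "
from rig import workorder; print(workorder.hand_in())"
```

```text
the job is handed in; nothing more can be done
None
```

The block's long face is against the fence at about 0.1° from parallel and within about 3 mm of the middle between the yellow marks. It touched the fence already square, nothing else was disturbed, and the job is handed in at about 10.4 s (no verdict came back).

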